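Grease the tilted nipple of a pillow-block bearing with a push-type grease gun

ROBOT

A 6-joint arm with a two-finger parallel gripper is mounted at the origin on the work surface. World frame = base frame: x ahead of the robot, y to its left, z up, the work surface at z = 0. Lengths are in m, angles in rad, forces in N, time in s.
With the tool pointing down it reaches from about 0.425 to 1.125 m from the base axis. Payload 14.9 kg.
Tool frame: the origin (TCP) lies at the very end of the fingers, on their centre line; the grasp point (between the pads) lies 19 mm behind it; z points along the fingers, y is the line along which they close (so a half turn about z gives the same grasp; the last joint's range is limited). The gripper opens to 91 mm and grips with 3 to 60 N. Pads are 32 mm wide; open, the fingers measure 118 mm over their backs; the gripper's body (76 mm by 178 mm) begins 60 mm behind the grasp point.
Start: joints at [1.307, 0.379, 1.734, -0, 1.028, -0.033], TCP at [0.16, 0.681, 0.194] pointing down, gripper open.
Joint ranges: [-2.77, 2.77], [-0.74, 2.19], [0, 2.66], [-1.06, 4.2], [0.31, 2.87], [-3.08, 3.08]. Speed limits (rad/s): [1.89, 1.89, 2.39, 3.14, 3.14, 3.14].

INTERFACE

Orientations are given as [roll, pitch, yaw] about the fixed x, y, z axes, in that order (R = Rz(yaw) Ry(pitch) Rx(roll)).
In Python, from cell import env gives the robot as it stands.
- The arm moves only by the tool carry_out, never from a script. Its argument "increments" is a list of rows, each a list of 3 entries, a list of its own where there are three numbers: the shift along the tool's x, y, z in cm, then the turn, a rotation vector about the tool's x, y, z in degrees, then the closure, from 0 (fully open) to 1 (shut). In form: [[[dx, dy, dz], [wx, wy, wz], claw], ...]. A call has 1 to 10 rows; each row is the pose to reach, as a shift and turn from the pose commanded when the call began, along the tool's axes at that moment; what a row does not reach only later rows make up. A row lasts 1/10 s, in which the tool goes at most 50 mm and 8.59 degrees, less where a joint would pass 70% of its speed; a pose out of reach is approached as far as the arm can. A call with a gripper value outside its range is refused whole. The fingers move at their own pace and stop on an object; "grip_force" is the grip in N (left out, the last holds). Time passes only in rows, so rows that repeat a pose let the fingers close. It gives the time, the measured TCP pose, the force, the opening and the grip force at its end, in the units of the state.
- env.observe(): the state, without advancing time (a new reading comes with each control period).
- env.snapshot(name): name is "side" or "top" or "wrist"; returns the picture (384x512x3 uint8, red, green, blue); there is no depth.
- env.camera_params(name): a dict with "intrinsics" (3x3 intrinsics, pixels), "rvec" (rotation vector, rad) and "tvec" (3), from world to camera coordinates, as OpenCV has them. Camera axes: x right, y down, z forward; pixel columns grow to the right and rows downward; lengths in m; the calibration is good to about 2 mm. The wrist camera is an equidistant fisheye: a pixel r from the principal point sees the ray r / f radians off the axis. A picture is of the moment at which its call begins: read the wrist's pose just before it. camera_params takes no time and is no camera call; for the wrist camera it gives the pose at the moment of the call.
- env.hand_in(): hands the job in; it is judged then, once.
Trained networks look in the newest picture that a camera, given by its name, has taken for a name from the list of things; names that differ only in an ending like _2 or _b are one class to them, and where a whole thing is asked for, a point or a joint stands for the part that bears it (a point fixed in the world has none). Each returns a list of dicts, best first, with "conf" (0 to 1); they miss things now and then, are a little off and sometimes report something else, mostly with a low value. They report only what shows in the picture. A call takes as long as a camera call. They do not tell look-alikes from the thing itself.
- env.spot_in(camera, label): "xyz" ([x, y, z] in m, in world coordinates, good to about 4 mm: the middle of the surface that is visible of it).
- env.trace(camera, label): "mask" (384x512 bool, what is visible of it).
- env.spot_point(camera, label): "xyz" ([x, y, z] in m, in world coordinates, good to about 4 mm: a listed point, or the origin of a listed thing).
The state is a dict: "t": time; "joints": joint angles; "qvel": joint speeds; "joint_efforts": joint torques, N m; "tool_pos": TCP position; "orientation": TCP orientation; "wrist_force": force on the tool from outside, world axes, zero at the start; "moment": the same for the moment, N m; "width": opening from 0.0 (shut) to 1.0 (fully open); "gripper_force": force on a finger pad.
Only numpy, scipy, OpenCV 4.12 (cv2) and the standard library are available. Lean on these libraries where they do the work, as an engineer would, in place of code of your own. Each camera call takes 0.05 s, during which the arm holds its last target. There are 200 camera calls.

TASK

Grease the bearing of the test rig that still has its bare brass nipple (the other one is done and wears its red cap): take the push-type grease gun out of its stand, press its coupler squarely onto the tilted nipple until it snaps on, then push the gun on against its spring until the nozzle has gone at least 10 mm into the barrel. Finish while holding the gun pressed in like that, its coupler still square and seated on the nipple: do not let go or ease off. Leave the tape roll, the wrench and the tub where they are.

Things in the scene. Friction and masses are not known exactly. Their poses are not given: they have to be found in the camera images.
- gun_barrel (a point): Push-type grease gun, upright, nozzle down, in the blue stand. Point: middle of its barrel, on the axis; z to the rear (top) end. Barrel: plain cylinder 34 mm across, 92 mm long (46 mm above and below this point), red ring low, black rings high; round, so any yaw will do; grip its upper half. The relaxed coupler's mouth is 131 mm, its seal 119.5 mm below this point. About 0.4 kg.
- coupler_seal (a point): Centre of the seal inside the steel coupler (19 mm across), on the gun's axis, 11.5 mm inside its mouth; z to the gun's rear. The mouth is a cone, 15 mm wide, narrowing in 3 mm to a 10 mm bore. Sprung jaws inside meet the nipple's head with the seal 7 mm short of the tip, give way at about 7 N and snap in behind the head; then the seal rests on the tip, and this point is at the tip.
- nozzle (a joint): How far nozzle and coupler are pushed into the barrel, in m: 0 relaxed, 0.014 at the stop. Its spring yields at 12 N, then 0.6 N per mm, 20 N at the stop; so the coupler snaps on first and the nozzle goes in when the gun is pushed on further.
- nipple: The bare brass grease nipple on a dark green bearing housing. Origin: its tip; z points outward along its axis, which leans 30 degrees from the vertical, roughly towards the robot (the rig's -x side). Round head 7 mm across, 4 mm neck to 9.5 mm below the tip, then a 9 mm hexagon, into the housing 16 mm below the tip. Rigid. The coupler has free room all round.
- done_bearing: The other pillow-block housing, 170 mm from the first along the shaft, of the same make (base 127 x 38 mm, 65 mm high), with a red cap over its nipple. Origin: the centre of its underside, on the rig's plate 12 mm above the bench; y along the shaft.
- rig: The fixed test rig: aluminium plate 150 x 420 x 12 mm (y from -275 to +145 mm), on it a 20 mm shaft along y, 45 mm above the bench, a 64 mm pulley, and a motor at the -y end (87 mm high at most). Origin: on the bench midway between the two bearings, which stand 85 mm to either side along y; which of them has the bare nipple varies.
- stand: The gun's fixed blue stand: a 100 x 100 mm plate, top 95 mm above the bench, on four legs, with a 26 mm hole in the middle in which the gun hangs by its barrel's lower end. Lift the gun 95 mm straight up to draw the coupler clear. Origin: centre of its 110 x 110 mm foot on the bench.
- tape_mid (a point): Centre of a yellow tape roll, 90 mm in diameter, 24 mm high, lying flat. To be left alone.
- wrench_grip (a point): Handle of a steel wrench lying flat on the bench. To be left alone.
- tub_mid (a point): Centre of a white tub with a black lid, 64 mm in diameter, 75 mm high, standing. To be left alone.
Not all that is in view belongs to the job. Of the things like the part that bears gun_barrel, leave any that is green, orange or pink; of the rest the larger one is meant.

How it is judged:
By the outcome, as a careful person would: the job done as asked, in the order asked, and still so for the second after the job is handed in, while the arm keeps its last pose, push and grip.
It also fails if it takes over 38 s, if anything falls off the work surface, if the arm or the gripper's body presses on something with over 40 N, if the wrist force passes 120 N, or if a joint passes its speed limit or range.

## Working session

There is one attempt and no reset: what is moved stays moved. The work goes in short steps, Python scripts to look and compute and a tool call to move; the robot and the scene stay as the last step left them, time stands still between calls to the robot, and variables do not carry over. Pictures are saved under pics/ and viewed, at most 15 in all, crops included, and the job is handed in when it is done.

Besides the shell and the picture viewer there is one more tool, called after "Emit:" as a command line: name --argument value ..., lists and objects as JSON in quotes. carry_out: Moves the arm, as the interface text tells. Its arguments: {"type":"object","properties":{"increments":{"type":"array","items":{"type":"array"}},"grip_force":{"type":"number"}},"required":["increments"]}

```bash
ls; mkdir -p pics; python3 - <<'E'
from cell import env
import cv2,numpy as np
o=env.observe();print(o)
for c in["side","top"]:
    im=env.snapshot(c);cv2.imwrite(f"pics/{c}0.png",im[:,:,::-1])
    p=env.camera_params(c);print(c,p)
    for l in["gun_barrel","nipple","done_bearing","rig","stand","tape_mid","tub_mid","wrench_grip"]:
        print(l,[(np.round(d["xyz"],4).tolist(),round(d["conf"],2)) for d in env.spot_point(c,l)][:4])
a=cv2.imread("pics/side0.png");b=cv2.imread("pics/top0.png")
cv2.imwrite("pics/both.png",cv2.resize(np.vstack([a,b]),None,fx=.78,fy=.78))
E
```

```text
pics
{'t': 0.0, 'joints': array([ 1.30669666e+00,  3.79449455e-01,  1.73477176e+00,  5.37544535e-05,
        1.02849670e+00, -3.32966771e-02]), 'qvel': array([-0.00055528, -0.0027597 ,  0.0001797 ,  0.00234375,  0.00030744,
        0.00070571]), 'joint_efforts': array([ 1.14686711e-03, -7.63721466e+01, -4.34374452e+01,  6.50432054e-02,
        4.23914962e-02, -1.02595034e-04]), 'tool_pos': array([0.16001259, 0.68103645, 0.19296414]), 'orientation': array([-3.14046955e+00, -8.34457026e-05,  2.91076185e+00]), 'wrist_force': array([-0.05371884, -0.78149336,  1.05861224]), 'moment': array([ 0.05319163, -0.03433716, -0.01554386]), 'gripper_force': 0.0, 'width': 1.0007061286262897}
side {'intrinsics': array([[487.56989184,   0.        , 257.046872  ],
       [  0.        , 487.56989184, 184.28102195],
       [  0.        ,   0.        ,   1.        ]]), 'rvec': array([ 2.15930521, -0.68144517,  0.32321024]), 'tvec': array([-0.39632488,  0.31350759,  0.80376312])}
gun_barrel [([0.518, 0.2551, 0.1393], 0.84), ([0.486, 0.3842, 0.1266], 0.83), ([0.4033, 0.3207, 0.1272], 0.81), ([0.4048, 0.2124
[... 457 characters left out ...]
.13882947,   0.        , 259.10703421],
       [  0.        , 410.13882947, 191.27571129],
       [  0.        ,   0.        ,   1.        ]]), 'rvec': array([ 2.17555993, -2.20351526,  0.09953597]), 'tvec': array([0.09387196, 0.55923472, 1.05826262])}
gun_barrel [([0.4069, 0.3257, 0.1318], 0.9), ([0.4857, 0.3813, 0.1324], 0.85), ([0.5243, 0.257, 0.14], 0.8), ([0.6295, 0.2438, 0.0952], 0.62)]
nipple []
done_bearing [([0.5652, 0.0674, 0.0128], 0.63)]
rig [([0.5814, -0.01, -0.0005], 0.57)]
stand [([0.521, 0.2553, 0.0003], 0.68)]
tape_mid [([0.3867, 0.0717, 0.0112], 0.83), ([0.5607, 0.0656, 0.0133], 0.56)]
tub_mid [([0.7317, 0.2918, 0.0353], 0.82)]
wrench_grip [([0.4076, -0.1574, 0.002], 0.93)]
```

View pics/both.png

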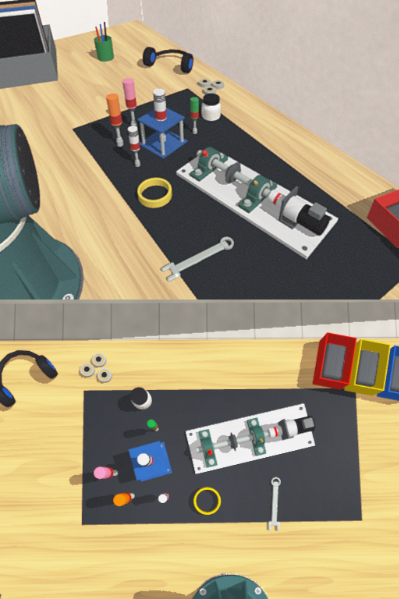

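The target gun is the white one in the blue stand (top picture at about 144,461). The lookalikes are orange, pink, green and a small white one. The bare nipple is on the bearing nearer the motor. The red-capped bearing is at the +y end.

```bash
cat > h.py <<'E'
from cell import env
import cv2,numpy as np
from scipy.spatial.transform import Rotation as R
def tool():
    o=env.observe();return np.array(o["tool_pos"]),R.from_euler("xyz",o["orientation"])
def axis(lean,az):
    s=np.sin(np.radians(lean));return np.array([s*np.cos(np.radians(az)),s*np.sin(np.radians(az)),np.cos(np.radians(lean))])
def rot(zt,yh):
    "tool z = zt, tool y nearest to yh"
    zt=zt/np.linalg.norm(zt);y=yh-zt*(zt@yh);y/=np.linalg.norm(y)
    return R.from_matrix(np.c_[np.cross(y,zt),y,zt])
def go(pos,Rt,frm=None):
    p,r=frm or tool()
    s=r.inv().apply(np.array(pos)-p)*100;w=np.degrees((r.inv()*Rt).as_rotvec())
    print("shift",s.round(2).tolist(),"turn",w.round(2).tolist(),"rows",round(max(np.linalg.norm(s)/5,np.linalg.norm(w)/8.59),1))
def cam(c):
    p=env.camera_params(c);Rc=R.from_rotvec(np.ravel(p["rvec"]));return p["intrinsics"],Rc,np.ravel(p["tvec"])
def proj(c,X,pr=None):
    K,Rc,t=pr or cam(c);q=Rc.apply(np.atleast_2d(X))+t
    if c=="wrist":
        r=np.linalg.norm(q[:,:2],axis=1);th=np.arctan2(r,q[:,2]);m=q[:,:2]/r[:,None]*th[:,None]
    else: m=q[:,:2]/q[:,2:]
    return m@K[:2,:2].T+K[:2,2]
def ray(c,uv,pr=None):
    K,Rc,t=pr or cam(c);m=(np.asarray(uv,float)-K[:2,2])/np.diag(K)[:2]
    if c=="wrist":
        th=np.linalg.norm(m);d=np.r_[m/th*np.sin(th),np.cos(th)]
    else: d=np.r_[m,1];d/=np.linalg.norm(d)
    return -Rc.inv().apply(t),Rc.inv().apply(d)
E
python3 - <<'E'
from h import *
p,r=tool();K,Rc,t=cam("wrist")
print(K,"cam in tool",r.inv().apply(-Rc.inv().apply(t)-p),"axes",r.inv().apply(Rc.inv().as_matrix().T).T.round(3))
a=axis(30,192);up=(np.array([.40,.45,.34]),r)
Rv=rot(-a,np.array([.97,-.2,0]))
go(up[0],rot(np.array([0,0,-1.]),np.array([.66,.75,0])))
go([.50,-.115,.27],Rv,(up[0],rot(np.array([0,0,-1.]),np.array([.66,.75,0]))))
E
```

```text
[[297.31863964   0.         257.61584067]
 [  0.         297.31863964 192.31054504]
 [  0.           0.           1.        ]] cam in tool [ 0.067974    0.00089069 -0.19017197] axes [[-0.001 -0.97  -0.244]
 [ 1.    -0.001 -0.   ]
 [ 0.    -0.244  0.97 ]]
shift [-28.64, -17.04, -14.64] turn [0.0, 0.0, 28.12] rows 7.3
shift [-44.83, -35.81, 7.0] turn [-31.44, -2.7, 61.96] rows 11.6
```

Emit:
carry_out --increments '[[[-28.6,-17,-14.6],[0,0,28],0],[[-28.6,-17,-14.6],[0,0,28],0],[[-28.6,-17,-14.6],[0,0,28],0],[[-28.6,-17,-14.6],[0,0,28],0],[[-28.6,-17,-14.6],[0,0,28],0],[[-28.6,-17,-14.6],[0,0,28],0],[[-28.6,-17,-14.6],[0,0,28],0],[[-28.6,-17,-14.6],[0,0,28],0],[[-28.6,-17,-14.6],[0,0,28],0]]'

```text
t: 1.8
tool_pos: [0.401, 0.4498, 0.3407]
orientation: [3.14, 0.0, 2.42]
wrist_force: [0.4, 0.1, 0.2]
width: 1.001
gripper_force: 0.0
```

Emit:
carry_out --increments '[[[-44.8,-35.8,7],[-31.4,-2.7,62],0],[[-44.8,-35.8,7],[-31.4,-2.7,62],0],[[-44.8,-35.8,7],[-31.4,-2.7,62],0],[[-44.8,-35.8,7],[-31.4,-2.7,62],0],[[-44.8,-35.8,7],[-31.4,-2.7,62],0],[[-44.8,-35.8,7],[-31.4,-2.7,62],0],[[-44.8,-35.8,7],[-31.4,-2.7,62],0],[[-44.8,-35.8,7],[-31.4,-2.7,62],0],[[-44.8,-35.8,7],[-31.4,-2.7,62],0],[[-44.8,-35.8,7],[-31.4,-2.7,62],0]]'

```text
t: 2.8
tool_pos: [0.4858, -0.0335, 0.2791]
orientation: [2.666, -0.228, 1.37]
wrist_force: [0.6, 0.3, 1.0]
width: 1.0
gripper_force: 0.0
```

```bash
python3 - <<'E'
from h import *
p,r=tool();print(p,r.as_matrix().round(3),env.observe()["joints"].round(3),env.observe()["t"])
go([.50,-.115,.27],rot(-axis(30,192),np.array([.97,-.2,0])))
im=env.snapshot("wrist");cv2.imwrite("pics/w1.png",im[:,:,::-1])
for l in["nipple","done_bearing","rig"]:
    print(l,[(np.round(d["xyz"],4).tolist(),round(d["conf"],2)) for d in env.spot_point("wrist",l)][:4])
E
```

```text
[ 0.4858279  -0.03354841  0.27906074] [[ 0.195  0.85   0.489]
 [ 0.954 -0.279  0.106]
 [ 0.226  0.446 -0.866]] [-0.251 -0.311  2.357  0.377  0.653 -0.243] 2.8
shift [-7.7, 3.08, 0.62] turn [-0.03, -0.1, 0.09] rows 1.7
nipple [([0.5805, -0.1057, 0.0881], 0.55)]
done_bearing [([0.5653, 0.0698, 0.0114], 0.88)]
rig [([0.5812, -0.0196, 0.0016], 0.82)]
```

View pics/w1.png

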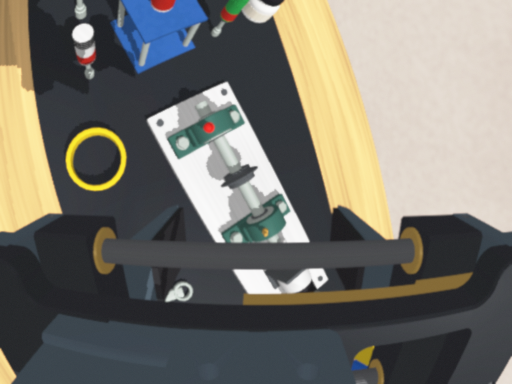

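The pose is within reach. The brass nipple shows at about (265,232), just above the gripper bar, and the red cap is at (208,127). I'll move closer and to the side.

Emit:
carry_out --increments '[[[-13,4.5,6],[0,0,0],0],[[-13,4.5,6],[0,0,0],0],[[-13,4.5,6],[0,0,0],0],[[-13,4.5,6],[0,0,0],0],[[-13,4.5,6],[0,0,0],0],[[-13,4.5,6],[0,0,0],0]]'

```text
t: 3.6
tool_pos: [0.5286, -0.1613, 0.2186]
orientation: [2.667, -0.228, 1.371]
wrist_force: [0.3, -0.0, -0.1]
width: 1.003
gripper_force: 0.0
```

```bash
python3 - <<'E'
from h import *
p,r=tool();print(p,env.observe()["joints"].round(3),env.observe()["t"])
im=env.snapshot("wrist");np.save("w2.npy",im);pr=cam("wrist")
N=None
for l in["nipple","done_bearing","rig"]:
    d=env.spot_point("wrist",l)
    print(l,[(np.round(x["xyz"],4).tolist(),round(x["conf"],2)) for x in d][:4])
    if l=="nipple" and d: N=d[0]["xyz"]
N=np.array([.579,-.104,.089]) if N is None else np.array(N)
u=proj("wrist",N,pr)[0];print(u)
x,y=(int(v) for v in u)
c=im[max(0,y-40):y+40,x-50:x+50,::-1];print(max(0,y-40),x-50)
cv2.imwrite("pics/w2.png",cv2.resize(c,None,fx=7,fy=7,interpolation=cv2.INTER_CUBIC))
E
```

```text
[ 0.52863379 -0.1612545   0.21858758] [-0.514 -0.042  2.264  0.623  0.606 -0.722] 3.6
nipple [([0.5772, -0.105, 0.088], 0.41)]
done_bearing [([0.5652, 0.0679, 0.0152], 0.77)]
rig [([0.5806, -0.0205, 0.0003], 0.84)]
[228.47334212 150.56699843]
110 178
```

View pics/w2.png

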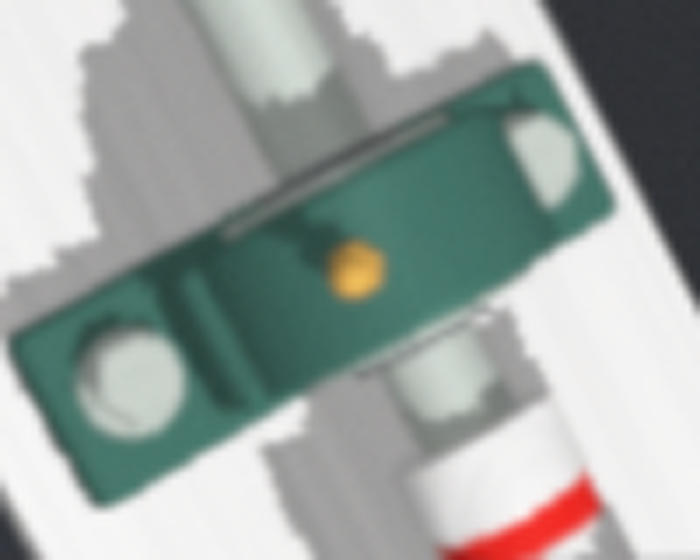

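The crop looks almost straight down the nipple's axis: tip at about (229,148) in full-image pixels, brass blob round. I'll take two oblique views for triangulation.

Emit:
carry_out --increments '[[[-8,0,1],[0,0,0],0],[[-8,0,1],[0,0,0],0],[[-8,0,1],[0,0,0],0]]'

```text
t: 4.1
tool_pos: [0.5174, -0.2407, 0.1911]
orientation: [2.667, -0.227, 1.367]
wrist_force: [-0.6, 0.2, 0.8]
width: 0.999
gripper_force: 0.0
```

```bash
cat > snap.py <<'E'
from h import *
import sys,pickle
im=None;n=sys.argv[1]
p,r=tool();pr=cam("wrist");im=env.snapshot("wrist")
pickle.dump((im,pr),open(n+".pkl","wb"))
u=proj("wrist",[.577,-.105,.088],pr)[0];print(p,u,env.observe()["t"])
E
python3 snap.py v3; python3 - <<'E'
# w2 pose again for pickle
import sys
E
```

```text
[ 0.51742237 -0.24066782  0.19113733] [226.42545744  74.65835801] 4.15
```

Emit:
carry_out --increments '[[[8,-9,1],[0,0,0],0],[[8,-9,1],[0,0,0],0],[[8,-9,1],[0,0,0],0],[[8,-9,1],[0,0,0],0]]'

```text
t: 4.55
tool_pos: [0.4598, -0.1328, 0.1603]
orientation: [2.668, -0.228, 1.371]
wrist_force: [0.1, -0.2, 0.9]
width: 1.001
gripper_force: 0.0
```

```bash
python3 snap.py v4; python3 - <<'E'
from h import *
import pickle
# approx camera params for w2 not stored: skip; make crops
cs=[]
for n in["v3","v4"]:
    im,pr=pickle.load(open(n+".pkl","rb"));x,y=(int(v) for v in proj("wrist",[.577,-.105,.088],pr)[0])
    y0=max(0,y-22);c=im[y0:y0+44,x-22:x+22,::-1];print(n,x-22,y0)
    cs.append(cv2.resize(c,(300,300),interpolation=cv2.INTER_NEAREST))
for c in["side","top"]:
    im=cv2.imread(f"pics/{c}0.png");x,y=(int(v) for v in proj(c,[.577,-.105,.088])[0])
    print(c,x-15,y-15);cs.append(cv2.resize(im[y-15:y+15,x-15:x+15],(300,300),interpolation=cv2.INTER_NEAREST))
cv2.imwrite("pics/n3.png",np.vstack([np.hstack(cs[:2]),np.hstack(cs[2:])]))
E
```

```text
[ 0.45982684 -0.13281883  0.160342  ] [313.67391962 153.70781727] 4.6
v3 204 52
v4 291 131
side 312 216
top 321 166
```

View pics/n3.png

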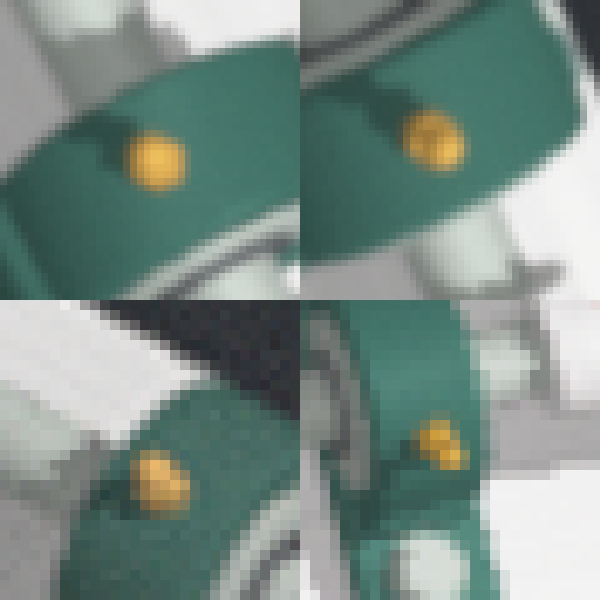

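The nipple is clear in all four crops. In v3 and v4 the head is nearly coaxial, and in the side and top views it points down and right, towards the robot. I'll fit a silhouette model over all views.

```bash
cat > fit.py <<'E'
from h import *
import pickle,sys
from scipy.optimize import minimize
V=[]
for n in sys.argv[1].split(","):
    im,pr=pickle.load(open(n+".pkl","rb"));V.append(("wrist",im,pr))
# w2 from recorded tool pose, camera fixed in the tool
im,pr=V[0][1],V[0][2]
p3=np.array([.51742,-.24067,.19114]);r3=R.from_euler("xyz",[2.667,-.227,1.367])
Kw,Rc,t=pr;Rct=Rc*r3;c=r3.inv().apply(-Rc.inv().apply(t)-p3)
r2=R.from_euler("xyz",[2.667,-.228,1.371]);Rw=Rct*r2.inv();V.append(("wrist",np.load("w2.npy"),(Kw,Rw,-Rw.apply(np.array([.52863,-.16125,.21859])+r2.apply(c)))))
for c in["side","top"]:V.append((c,cv2.imread(f"pics/{c}0.png")[:,:,::-1],cam(c)))
T0=np.array([.5772,-.105,.088]);H=16;S=8
al=[];o0=[]
for c,im,pr in V:
    u=np.round(proj(c,T0,pr)[0]).astype(int)-H;o0.append(u)
    w=im[u[1]:u[1]+2*H,u[0]:u[0]+2*H].astype(float);a=np.clip((w[:,:,0]-w[:,:,2]-5)/110,0,1)
    # keep the component nearest the centre
    n,L,st,ce=cv2.connectedComponentsWithStats((a>.25).astype(np.uint8))
    k=1+np.argmin([np.hypot(*(q-H))-.05*s[4] for q,s in zip(ce[1:],st[1:])])
    a=a*cv2.dilate((L==k).astype(np.uint8),np.ones((3,3)));al.append(a)
th=np.linspace(0,2*np.pi,24,endpoint=False)
def model(tip,lean,az):
    a=axis(lean,az);b=R.align_vectors([a],[[0,0,1]])[0]
    ring=lambda r,z:b.apply(np.c_[r*np.cos(th),r*np.sin(th),0*th-z])+tip
    s=[ring(r,z) for r,z in[(1.5e-3,0),(2.9e-3,1.2e-3),(3.5e-3,3e-3),(3.4e-3,4.5e-3),(2.6e-3,6e-3),(2e-3,6.5e-3)]]
    return[np.vstack(s),np.vstack([ring(2e-3,5e-3),ring(2e-3,9.5e-3)]),np.vstack([ring(4.8e-3,9.5e-3),ring(4.8e-3,16e-3)])]
def cost(x,full=False):
    tip=T0+x[:3]*1e-3;m=model(tip,30+x[4]*3,192+x[3]*5);e=[]
    for i,(c,im,pr) in enumerate(V):
        off=x[5+2*i:7+2*i];I=np.zeros((2*H*S,2*H*S),np.uint8)
        for g in m:
            q=(proj(c,g,pr)-o0[i]+off+.5)*S
            cv2.fillConvexPoly(I,cv2.convexHull((q*16).round().astype(np.int32)),255,shift=4)
        I=cv2.GaussianBlur(I,(0,0),S*.35);J=cv2.resize(I,(2*H,2*H),interpolation=cv2.INTER_AREA)/255.
        e.append(((J-al[i])**2).sum()/al[i].sum())
    if full:return e
    return sum(e)+.01*(x[5:]**2).sum()+.01*x[4]**2
x=np.zeros(5+2*len(V))
for k in range(2):
    s=minimize(cost,x,method="Powell",options=dict(xtol=1e-3,ftol=1e-5,maxiter=30));x=s.x
print("tip",(T0+x[:3]*1e-3).round(4),"lean",30+3*x[4],"az",192+5*x[3],"cost",s.fun,np.round(cost(x,1),2));print(x[5:].round(2))
for d in(-15,-10,-5,5,10,15):
    y=x.copy();y[3]+=d/5;print("az",d,round(cost(y)-s.fun,4),end="; ")
for d in(-6,-3,3,6):
    y=x.copy();y[4]+=d/3;print("lean",d,round(cost(y)-s.fun,4),end="; ")
E
python3 fit.py v3,v4; python3 - <<'E'
from h import *
# gun views: top0/side0 stand, masks for gun; target estimates
p,r=tool();print(p)
for z in[[.521,.256,.186],[.521,.256,.14]]:print(proj("side",z),proj("top",z))
E
```

```text
tip [ 0.5756 -0.103   0.0875] lean 31.14499053846582 az 191.7841523380101 cost 0.6012128635511333 [0.12 0.14 0.13 0.12 0.08]
[ 0.29  0.25 -0.09  0.08  0.22 -0.09 -0.56  0.33 -0.03 -0.34]
az -15 0.8953; az -10 0.474; az -5 0.154; az 5 0.1105; az 10 0.3989; az 15 0.8564; lean -6 0.6159; lean -3 0.1665; lean 3 0.2034; lean 6 0.6446; [ 0.46134498 -0.13445492  0.16133762]
[[204.69540425 117.01034257]] [[184.00204251 204.24864761]]
[[206.11860899 134.49552145]] [[187.33033721 205.13128695]]
```

The fit is sharp: tip (0.5756, -0.103, 0.0875), lean about 30°, azimuth about 191.8°, which agrees with the rig's yaw. Next, above the gun.

```bash
python3 - <<'E'
from h import *
go([.521,.255,.27],rot(np.array([0,0,-1.]),np.array([.9,.44,0])))
E
```

```text
shift [40.79, -0.88, -2.38] turn [30.41, -3.45, -39.71] rows 8.2
```

Emit:
carry_out --increments '[[[10,-0.2,-7],[8,-1,-10],0],[[40.8,-0.9,-2.4],[30.4,-3.5,-39.7],0],[[40.8,-0.9,-2.4],[30.4,-3.5,-39.7],0],[[40.8,-0.9,-2.4],[30.4,-3.5,-39.7],0],[[40.8,-0.9,-2.4],[30.4,-3.5,-39.7],0],[[40.8,-0.9,-2.4],[30.4,-3.5,-39.7],0],[[40.8,-0.9,-2.4],[30.4,-3.5,-39.7],0],[[40.8,-0.9,-2.4],[30.4,-3.5,-39.7],0],[[40.8,-0.9,-2.4],[30.4,-3.5,-39.7],0],[[40.8,-0.9,-2.4],[30.4,-3.5,-39.7],0]]'

```text
t: 5.6
tool_pos: [0.5239, 0.2576, 0.2718]
orientation: [3.138, 0.0, 2.026]
wrist_force: [-1.0, 0.0, 0.4]
width: 1.0
gripper_force: 0.0
```

Emit:
carry_out --increments '[[[0,0,0],[0,0,0],0],[[0,0,0],[0,0,0],0]]'

```text
t: 5.8
tool_pos: [0.5221, 0.2524, 0.2697]
orientation: [-3.141, 0.001, 2.022]
wrist_force: [0.4, 0.7, -0.4]
width: 1.001
gripper_force: 0.0
```

```bash
python3 - <<'E'
from h import *
p,r=tool();print(p,r.as_matrix()[:,2],env.observe()["joints"].round(2))
Rt=rot(np.array([0,0,-1.]),np.array([.9,.44,0]))
pr=cam("wrist");im=env.snapshot("wrist");cv2.imwrite("pics/g.png",im[:,:,::-1])
for l in["gun_barrel","stand"]:
    for d in env.spot_point("wrist",l)[:4]:print(l,np.round(d["xyz"],4),d["conf"])
print("gun top at",proj("wrist",[.521,.255,.187],pr),"bottom",proj("wrist",[.521,.255,.095],pr))
go([.521,.255,.27],Rt);go([.521,.255,.147],Rt)
E
```

```text
[0.52207349 0.25243483 0.26967026] [-3.98838397e-04 -8.01735602e-04 -9.99999599e-01] [ 0.41  0.11  1.93 -0.    1.11 -0.04]
gun_barrel [0.407  0.3253 0.1308] 0.94
gun_barrel [0.4872 0.3793 0.1299] 0.88
gun_barrel [0.5221 0.2576 0.1411] 0.82
gun_barrel [0.4048 0.2117 0.1013] 0.72
stand [ 0.5186  0.2598 -0.0009] 0.6
gun top at [[256.88275812 189.56450544]] bottom [[257.09042381 172.17490727]]
shift [0.31, 0.03, -0.03] turn [-0.04, 0.02, -0.23] rows 0.1
shift [0.31, 0.04, 12.27] turn [-0.04, 0.02, -0.23] rows 2.5
```

View pics/g.png

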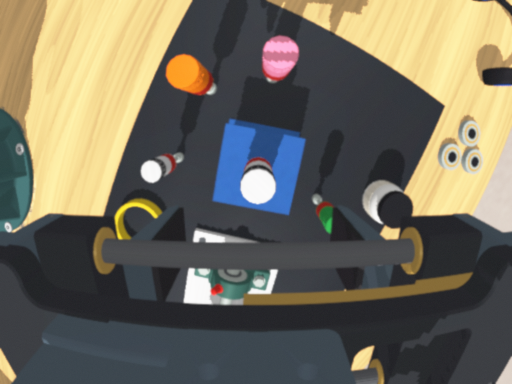

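The gun's top shows at (258,185) against the expected (257,189.5), so it is about 4 mm further along tool +x. I'll descend with that correction and grip.

Emit:
carry_out --increments '[[[0.7,0.1,0],[0,0,0],0],[[0.7,0.1,4],[0,0,0],0],[[0.7,0.1,8],[0,0,0],0],[[0.7,0.1,11],[0,0,0],0],[[0.7,0.1,12.2],[0,0,0],0],[[0.7,0.1,12.2],[0,0,0],0],[[0.7,0.1,12.2],[0,0,0],0]]'

```text
t: 6.65
tool_pos: [0.5206, 0.2602, 0.149]
orientation: [3.141, 0.0, 2.023]
wrist_force: [-0.1, -0.1, 0.3]
width: 1.001
gripper_force: 0.0
```

```bash
python3 - <<'E'
from h import *
p,r=tool();print(p)
pr=cam("wrist");im=env.snapshot("wrist");print(proj("wrist",p+[0,0,.04],pr))
cv2.imwrite("pics/g2.png",cv2.resize(im[100:300,130:390,::-1],None,fx=3,fy=3))
E
```

```text
[0.5206056  0.26017966 0.14897617]
[[256.0475027  246.75334059]]
```

View pics/g2.png

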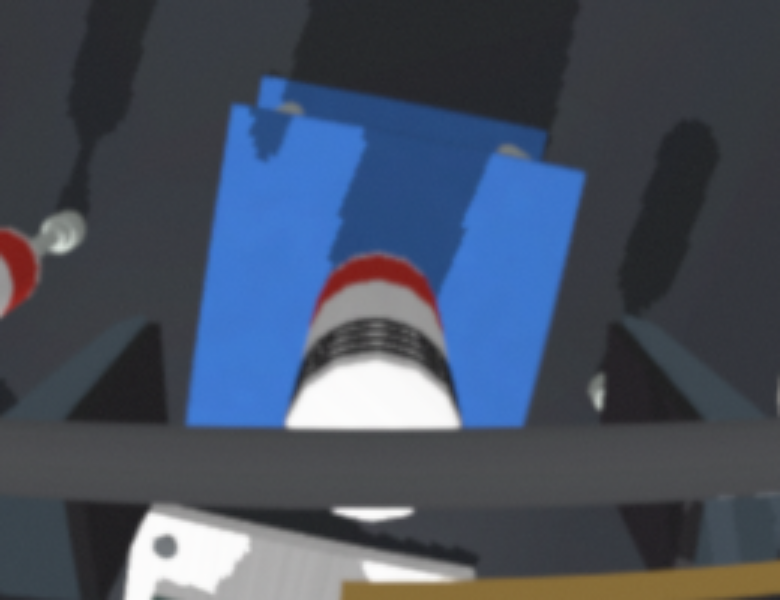

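The gun's top circle spans rows 218 to 273 (centre about (255,246)), between the fingers and on their centre line. I'll grip at 50 N.

Emit:
carry_out --increments '[[[0,0,0.1],[0,0,0],0.4],[[0,0,0.1],[0,0,0],0.7],[[0,0,0.1],[0,0,0],1],[[0,0,0.1],[0,0,0],1],[[0,0,0.1],[0,0,0],1],[[0,0,0.1],[0,0,0],1],[[0,0,0.1],[0,0,0],1],[[0,0,0.1],[0,0,0],1]]' --grip_force 55

```text
t: 7.5
tool_pos: [0.5197, 0.2597, 0.1466]
orientation: [-3.14, 0.0, 2.023]
wrist_force: [-1.6, -0.6, 1.2]
width: 0.363
gripper_force: 55.0
```

Emit:
carry_out --increments '[[[0,0,-2],[0,0,0],1],[[0,0,-5],[0,0,0],1],[[0,0,-9],[0,0,0],1],[[0,0,-13],[0,0,0],1],[[0,0,-16],[0,0,0],1],[[0,0,-16],[0,0,0],1],[[0,0,-16],[0,0,0],1]]'

```text
t: 8.2
tool_pos: [0.5196, 0.2597, 0.3059]
orientation: [-3.141, 0.0, 2.023]
wrist_force: [-0.2, -0.3, -5.3]
width: 0.363
gripper_force: 55.0
```

```bash
python3 - <<'E'
from h import *
o=env.observe();p,r=tool();print(p,o["width"],o["wrist_force"])
pr=cam("wrist");im=env.snapshot("wrist");z=r.as_matrix()[:,2]
for k in(.052,.1366):print(k,proj("wrist",p+z*(k),pr))
a=cv2.resize(im[120:240,180:340,::-1],None,fx=3,fy=3)
side=env.snapshot("side");u=proj("side",p)[0];x,y=(int(v) for v in u);print(u,x-50,y-40)
for k in(-.0404,.0056,.0516,.1366):print(k,proj("side",p+z*k))
b=cv2.resize(side[max(y-40,0):max(y-40,0)+120,x-50:x+50,::-1],(300,360))
cv2.imwrite("pics/l.png",np.hstack([a,b]))
Rt=rot(-axis(30,191.8),np.array([.97,-.2,0]));tip=np.array([.5756,-.103,.0875]);go(tip+axis(30,191.8)*(.1251+.045),Rt)
E
```

```text
[0.51958255 0.25974584 0.30589347] 0.36252385538464976 [-0.24997989 -0.25102379 -5.31241919]
0.052 [[256.52868773 201.33778349]]
0.1366 [[256.77269147 180.73580766]]
[199.1107606   66.29893327] 149 26
-0.0404 [[197.56369194  47.66335498]]
0.0056 [[199.31915174  68.8091575 ]]
0.0516 [[200.97821565  88.79380094]]
0.1366 [[203.81574721 122.97395262]]
shift [-33.01, -18.96, 7.04] turn [-30.64, 3.42, 39.76] rows 7.7
```

View pics/l.png

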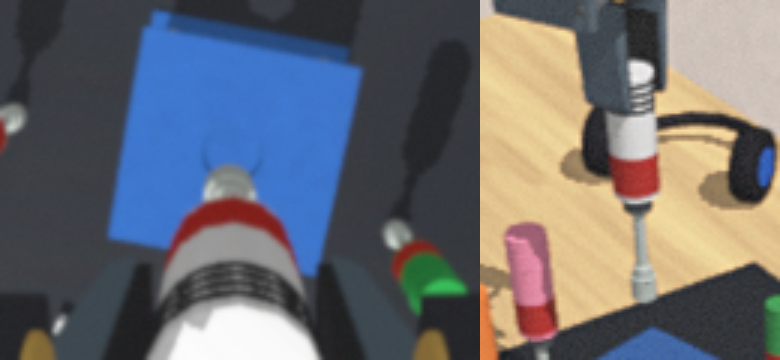

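The gun hangs straight in the grip: coupler at (257,175 to 185) in the wrist picture, and in the side view the mouth is where it was predicted. I'll check the small in-hand x offset numerically.

```bash
python3 - <<'E'
from h import *
p,r=tool();pr=cam("wrist");im=env.snapshot("wrist")
th=np.linspace(0,2*np.pi,72)
def ring(rad,k,dx=0,dy=0):
    q=proj("wrist",p+r.apply(np.c_[rad*np.cos(th)+dx,rad*np.sin(th)+dy,0*th+k]),pr)
    return q.min(0).round(1),q.max(0).round(1)
for n,rad,k in[("mouth",.0095,.1366),("coupler base",.0095,.115),("bottom",.017,.0516),("top",.017,-.0404)]:print(n,*ring(rad,k))
print(im[168:192,257].tolist());print("row180",im[180,240:274].tolist())
print("top col257",[(y,im[y,257].tolist()) for y in range(196,232,2)])
E
```

```text
mouth [248.3 172.4] [265.2 188.9]
coupler base [247.7 176.1] [265.7 193.7]
bottom [236.4 181.8] [276.6 220.4]
top [225.2 218. ] [286.7 273.7]
[[60, 114, 199], [62, 117, 200], [62, 118, 203], [61, 117, 202], [62, 118, 202], [65, 118, 199], [84, 120, 183], [110, 122, 142], [120, 124, 122], [124, 129, 125], [133, 139, 135], [134, 140, 135], [128, 133, 130], [128, 133, 129], [135, 141, 137], [136, 141, 136], [135, 130, 125], [134, 102, 99], [129, 55, 54], [129, 33, 30], [128, 33, 27], [128, 31, 25], [129, 32, 28], [128, 31, 27]]
row180 [[62, 119, 204], [62, 119, 204], [63, 119, 204], [60, 118, 203], [61, 119, 203], [61, 118, 203], [61, 118, 203], [72, 119, 195], [103, 127, 168], [136, 147, 153], [160, 167, 163], [148, 154, 149], [135, 141, 136], [132, 136, 132], [129, 134, 130], [128, 133, 129], [128, 133, 129], [128, 133, 130], [129, 135, 130], [132, 138, 133], [133, 140, 135], [132, 138, 134], [126, 132, 129], [113, 125, 140], [86, 118, 174], [66, 116, 196], [61, 116, 201], [61, 117, 203], [61, 118, 203], [61, 118, 203], [61, 118, 203], [61, 119, 204], [61, 119, 204], [61, 120, 205]]
top col257 [(196, [151, 150, 150]), (198, [153, 152, 151]), (200, [153, 152, 151]), (202, [154, 153, 153]), (204, [154, 154, 153]), (206, [131, 130, 130]), (208, [78, 78, 78]), (210, [76, 75, 76]), (212, [97, 97, 97]), (214, [66, 64, 65]), (216, [84, 83, 84]), (218, [96, 97, 97]), (220, [158, 158, 157]), (222, [227, 226, 226]), (224, [249, 249, 249]), (226, [250, 250, 250]), (228, [250, 250, 249]), (230, [250, 250, 249])]
```

```bash
python3 - <<'E'
from h import *
a=axis(30,191.8);Rt=rot(-a,np.array([.97,-.2,0]));tip=np.array([.5756,-.103,.0875]);go(tip+a*(.1251+.03)+Rt.apply([.0026,.0008,0]),Rt)
E
```

```text
shift [-33.04, -18.03, 8.25] turn [-30.65, 3.42, 39.76] rows 7.7
```

Emit:
carry_out --increments '[[[-33,-18,5.3],[-30.6,3.4,39.8],1],[[-33,-18,5.3],[-30.6,3.4,39.8],1],[[-33,-18,5.3],[-30.6,3.4,39.8],1],[[-33,-18,5.3],[-30.6,3.4,39.8],1],[[-33,-18,5.3],[-30.6,3.4,39.8],1],[[-33,-18,5.3],[-30.6,3.4,39.8],1],[[-33,-18,5.3],[-30.6,3.4,39.8],1],[[-33,-18,5.3],[-30.6,3.4,39.8],1],[[-33,-18,5.3],[-30.6,3.4,39.8],1],[[-33,-18,7],[-30.6,3.4,39.8],1]]'

```text
t: 9.35
tool_pos: [0.5024, -0.1168, 0.2372]
orientation: [2.663, -0.227, 1.365]
wrist_force: [0.0, 0.2, -5.0]
width: 0.361
gripper_force: 55.0
```

```bash
cat > rel.py <<'E'
from h import *
a=axis(30,191.8);Rt=rot(-a,np.array([.97,-.2,0]));tip=np.array([.5756,-.103,.0875])
OFF=np.array([-.0026,-.0008,.1251])
if __name__=="__main__":
    import sys
    s=float(sys.argv[1]);o=env.observe();p,r=tool();print(p,o["t"],o["joints"].round(2),o["wrist_force"].round(1))
    go(tip+a*s-Rt.apply(OFF),Rt)
    pr=cam("wrist");im=env.snapshot("wrist")
    seal=p+r.apply(OFF);mouth=seal+r.apply([0,0,.0115])
    print("seal-tip in nipple frame (mm; x,y,out)",((seal-tip)@Rt.as_matrix()*1e3).round(2))
    print("tip",proj("wrist",tip,pr),"mouth",proj("wrist",mouth,pr))
    x,y=(int(v) for v in proj("wrist",mouth,pr)[0]);print("wrist crop",x-30,y-30)
    A=cv2.resize(im[y-30:y+30,x-30:x+30,::-1],(390,390),interpolation=cv2.INTER_CUBIC)
    sd=env.snapshot("side");print("side tip",proj("side",tip),"mouth",proj("side",mouth),"rear",proj("side",p+r.apply(OFF-[0,0,.13])))
    x,y=(int(v) for v in proj("side",tip)[0]);print("side crop",x-40,y-40)
    B=cv2.resize(sd[y-40:y+25,x-40:x+25,::-1],(390,390),interpolation=cv2.INTER_CUBIC)
    cv2.imwrite(sys.argv[2],np.hstack([A,B]))
E
python3 rel.py .03 pics/r1.png
```

```text
[ 0.50239297 -0.11677681  0.23715332] 9.35 [-0.45 -0.16  2.33  0.56  0.61 -0.59] [ 0.   0.2 -5. ]
shift [-0.34, -0.78, 1.17] turn [0.17, 0.0, -0.14] rows 0.3
seal-tip in nipple frame (mm; x,y,out) [  3.34   8.14 -41.74]
tip [[250.23337274 180.62220126]] mouth [[256.9195957  183.21690913]]
wrist crop 226 153
side tip [[326.7052909  231.35857548]] mouth [[325.97227186 221.8173789 ]] rear [[305.94229476 188.66803505]]
side crop 286 191
```

View pics/r1.png

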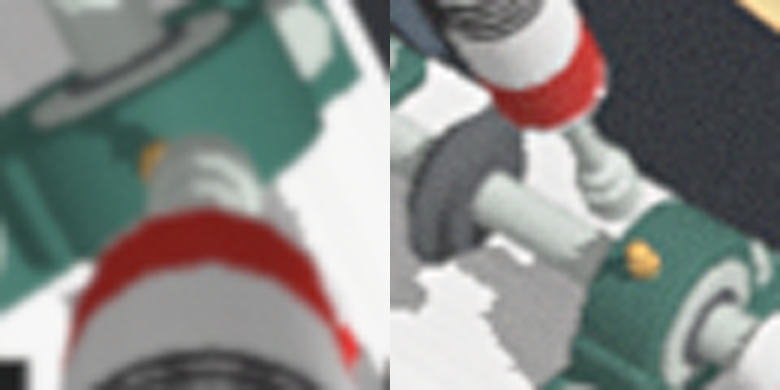

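The wrist crop shows the nipple just to the left of the coupler mouth. The side crop shows the coupler about 40 mm above the nipple, as computed, and the arm is not there yet. I'll finish the move laterally.

Emit:
carry_out --increments '[[[0,0,0],[0,0,0],1],[[0,0,0],[0,0,0],1]]'

```text
t: 9.65
tool_pos: [0.5023, -0.1151, 0.2372]
orientation: [2.663, -0.227, 1.368]
wrist_force: [0.7, 1.5, -3.7]
width: 0.364
gripper_force: 55.0
```

```bash
python3 - <<'E'
from rel import *
p,r=tool();print(p);go(tip+a*.03-Rt.apply(OFF),Rt)
E
```

```text
[ 0.502307   -0.11508848  0.23717521]
shift [-0.5, -0.73, 1.16] turn [0.09, -0.09, -0.0] rows 0.3
```

Emit:
carry_out --increments '[[[-0.5,-0.73,1.16],[0.1,-0.1,0],1],[[-0.5,-0.73,1.16],[0.1,-0.1,0],1],[[-0.5,-0.73,1.16],[0.1,-0.1,0],1],[[-0.5,-0.73,1.16],[0.1,-0.1,0],1]]'

```text
t: 10.05
tool_pos: [0.501, -0.1171, 0.2232]
orientation: [2.664, -0.226, 1.367]
wrist_force: [0.9, -0.5, -4.4]
width: 0.357
gripper_force: 55.0
```

```bash
python3 rel.py .03 pics/r2.png
```

```text
[ 0.50104688 -0.11710647  0.2231973 ] 10.05 [-0.45 -0.14  2.34  0.58  0.59 -0.62] [ 0.9 -0.5 -4.4]
shift [0.04, -0.05, 0.03] turn [0.05, 0.03, -0.03] rows 0.0
seal-tip in nipple frame (mm; x,y,out) [ -0.42   0.58 -30.35]
tip [[256.37115825 179.47022643]] mouth [[256.85645292 183.23137598]]
wrist crop 226 153
side tip [[326.7052909  231.35857548]] mouth [[324.8111137  227.70044132]] rear [[304.95031596 195.60226804]]
side crop 286 191
```

View pics/r2.png

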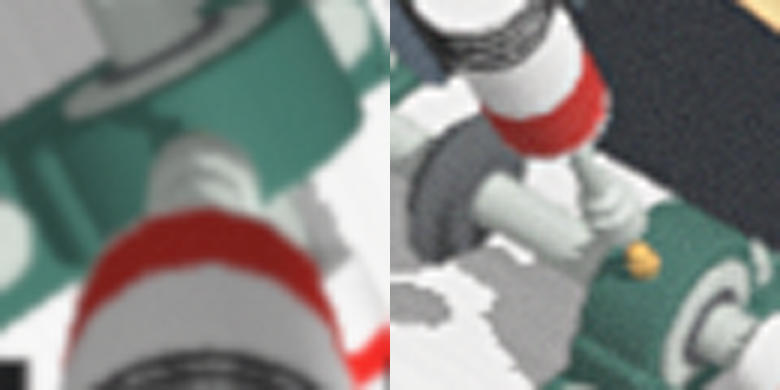

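Wrist view: the nipple is now hidden behind the coupler, as it should be. Side view: the coupler mouth is at about (621,225) in the crop with the nipple head in line below it. I'll check that line numerically in the side image.

```bash
python3 - <<'E'
from rel import *
from scipy.ndimage import map_coordinates as mc
p,r=tool();S=r.apply
for c in["side","top"]:
    im=env.snapshot(c).astype(float)
    A=proj(c,p+S(OFF))[0];B=proj(c,p+S(OFF+[0,0,.0115]))[0];d=(B-A)/np.linalg.norm(B-A);n=np.array([d[1],-d[0]])
    px=[(proj(c,p+S(OFF+v))[0]-A)@n/1 for v in([.001,0,0],[0,.001,0])]
    print(c,"px per mm tool x,y along n:",np.round(px,2), "along d:",[((proj(c,p+S(OFF+v))[0]-A)@d).round(2) for v in([.001,0,0],[0,.001,0])])
    t=np.arange(-14,14.01,.5)
    for k in(-.02,.0,.006,.0):
        q=proj(c,p+S(OFF+[0,0,k]))[0]+t[:,None]*n
        sat=np.array([mc(im[:,:,j],[q[:,1],q[:,0]],order=1) for j in range(3)])
        print(k,"RminusG",(sat[0]-sat[1]).round().astype(int).tolist())
    # nipple brass
    u=proj(c,tip)[0];y0,x0=int(u[1])-12,int(u[0])-12;w=im[y0:y0+24,x0:x0+24];al=np.clip((w[:,:,0]-w[:,:,2]-15)/110,0,1)
    Y,X=np.mgrid[:24,:24];ce=np.array([(al*X).sum(),(al*Y).sum()])/max(al.sum(),.1)+[x0,y0];print("brass centroid",ce,al.sum(),"vs line n:",(ce-A)@n)
E
```

```text
side px per mm tool x,y along n: [0.01 0.53] along d: [np.float64(-0.48), np.float64(0.01)]
-0.02 RminusG [-6, -6, -6, -5, -6, -7, -7, -6, -6, -8, -9, -8, -5, -2, 1, 1, 0, -2, -2, -2, -3, -5, -5, -6, -6, -7, -7, -6, -5, -5, -6, -7, -6, -4, -2, -1, 0, 1, 0, -1, 0, 0, -1, -3, -3, -2, -2, -3, -4, -5, -5, -5, -5, -2, -1, -2, -2]
0.0 RminusG [-4, -6, -7, -8, -7, -6, -4, -6, -8, -7, -6, -4, -5, -6, -7, -7, -6, -6, -5, -4, -4, -5, -6, -6, -5, -5, -7, -8, -7, -7, -7, -6, -6, -5, -5, -3, -1, 0, 1, 1, 1, 2, 1, 0, 0, -2, -3, -3, -4, -4, -4, -5, -5, -5, -5, -4, -3]
0.006 RminusG [-5, -6, -6, -7, -7, -6, -6, -5, -5, -6, -7, -7, -7, -7, -8, -8, -7, -5, -4, -4, -5, -6, -6, -7, -6, -7, -7, -7, -5, -4, -3, -5, -6, -5, -4, -3, -2, 0, 2, 3, 2, 2, 3, 1, 0, 0, 0, -1, -2, -3, -2, -1, -1, -2, -3, -3, -1]
0.0 RminusG [-4, -6, -7, -8, -7, -6, -4, -6, -8, -7, -6, -4, -5, -6, -7, -7, -6, -6, -5, -4, -4, -5, -6, -6, -5, -5, -7, -8, -7, -7, -7, -6, -6, -5, -5, -3, -1, 0, 1, 1, 1, 2, 1, 0, 0, -2, -3, -3, -4, -4, -4, -5, -5, -5, -5, -4, -3]
brass centroid [327.63708087 233.69871795] 18.436363636363637 vs line n: -
[... 439 characters left out ...]
, -5, -7, -6, -6, -6, -6, -7, -7, -5, -5, -5, -8, -14, -20, -20, -14, -8, -6, -6, -6, -6, -5, -5, -6, -6, -7, -7, -10, -14, -21, -29, -38, -44]
0.006 RminusG [2, 1, 2, 2, 2, 2, 2, 2, 2, 2, 2, 2, 2, 2, 2, 2, 2, 2, 2, 1, 0, 0, -2, -3, -4, -4, -4, -5, -4, -5, -6, -6, -5, -5, -5, -7, -13, -21, -28, -25, -18, -10, -6, -5, -7, -8, -8, -7, -7, -9, -11, -15, -20, -26, -35, -44, -47]
0.0 RminusG [1, 1, 2, 2, 2, 2, 2, 1, 1, 2, 3, 3, 3, 2, 2, 1, 1, 1, 0, 0, 0, -1, -2, -3, -5, -7, -6, -6, -6, -6, -7, -7, -5, -5, -5, -8, -14, -20, -20, -14, -8, -6, -6, -6, -6, -5, -5, -6, -6, -7, -7, -10, -14, -21, -29, -38, -44]
brass centroid [334.7414421  180.05098325] 12.481818181818182 vs line n: 0.05626098105456169
```

Emit:
carry_out --increments '[[[0.04,-0.05,0.8],[0,0,0],1],[[0.04,-0.05,1.5],[0,0,0],1],[[0.04,-0.05,2.0],[0,0,0],1],[[0.04,-0.05,2.0],[0,0,0],1],[[0.04,-0.05,2.0],[0,0,0],1]]'

```text
t: 10.75
tool_pos: [0.5101, -0.1145, 0.2047]
orientation: [2.666, -0.226, 1.366]
wrist_force: [-0.5, -0.4, -3.1]
width: 0.359
gripper_force: 55.0
```

```bash
cat >> rel.py <<'E'
    o=env.observe();print("F tool",r.inv().apply(o["wrist_force"]-np.array([0.2,0,-4.6])).round(1))
E
python3 rel.py .007 pics/r3.png
```

```text
[ 0.51008712 -0.11445388  0.20467312] 10.75 [-0.43 -0.09  2.34  0.61  0.54 -0.65] [-0.5 -0.4 -3.1]
shift [0.02, 0.09, 0.26] turn [-0.03, 0.02, -0.05] rows 0.1
seal-tip in nipple frame (mm; x,y,out) [-0.24 -0.94 -9.61]
tip [[257.71497318 183.36200219]] mouth [[256.87489809 183.21298104]]
wrist crop 226 153
side tip [[326.7052909  231.35857548]] mouth [[326.56333376 232.06569412]] rear [[307.47389684 201.20519197]]
side crop 286 191
F tool [ 1.2 -0.3 -0.5]
```

View pics/r3.png

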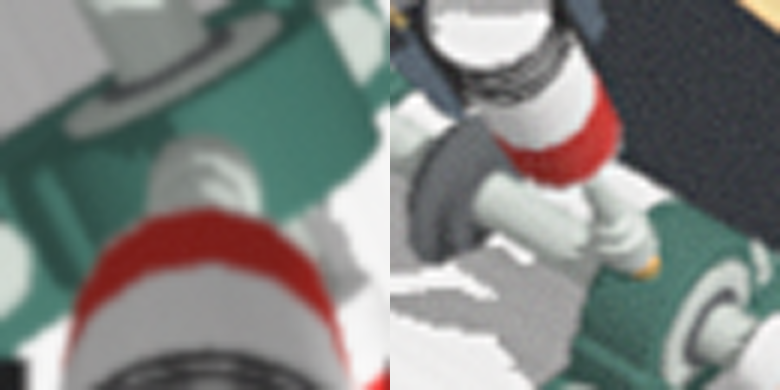

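The side crop shows the mouth over the nipple head, with the brass hexagon peeking out at (650,267), slightly right of the coupler's middle. That matches the computed -0.9 mm in tool y. I'll correct it, then advance.

Emit:
carry_out --increments '[[[0.02,0.1,0],[0,0,0],1],[[0.02,0.1,0.1],[0,0,0],1],[[0.02,0.1,0.2],[0,0,0],1],[[0.02,0.1,0.3],[0,0,0],1],[[0.02,0.1,0.3],[0,0,0],1]]'

```text
t: 11.35
tool_pos: [0.5125, -0.1144, 0.2028]
orientation: [2.665, -0.226, 1.366]
wrist_force: [-0.2, 0.3, -3.1]
width: 0.363
gripper_force: 55.0
```

```bash
cat > f.py <<'E'
from rel import *
import sys
o=env.observe();p,r=tool();seal=p+r.apply(OFF)
print("t",o["t"],"seal-tip",((seal-tip)@Rt.as_matrix()*1e3).round(2),"F tool",r.inv().apply(o["wrist_force"]-np.array([0.2,0,-4.6])).round(1),"M",r.inv().apply(o["moment"]).round(2),"w",o["width"].round(3))
go(tip+a*float(sys.argv[1])-Rt.apply(OFF),Rt)
E
python3 f.py 0
```

```text
Traceback (most recent call last):
  File "f.py", line 4, in <module>
    print("t",o["t"],"seal-tip",((seal-tip)@Rt.as_matrix()*1e3).round(2),"F tool",r.inv().apply(o["wrist_force"]-np.array([0.2,0,-4.6])).round(1),"M",r.inv().apply(o["moment"]).round(2),"w",o["width"].round(3))
                                                                                                                                                                                              ^^^^^^^^^^^^^^^^
AttributeError: 'float' object has no attribute 'round'
```

Little force so far. I'll advance 4 mm more and read the state.

Emit:
carry_out --increments '[[[0,0,0.2],[0,0,0],1],[[0,0,0.4],[0,0,0],1],[[0,0,0.4],[0,0,0],1]]'

```text
t: 11.65
tool_pos: [0.5145, -0.1139, 0.1992]
orientation: [2.665, -0.226, 1.366]
wrist_force: [-0.7, -1.1, -4.0]
width: 0.362
gripper_force: 55.0
```

```bash
sed -i 's/o\["width"\].round(3)/round(o["width"],3)/' f.py; python3 f.py 0
```

```text
t 11.65 seal-tip [-0.12  0.28 -2.65] F tool [-1.1 -0.2 -1. ] M [ 0.66 -0.66 -0.01] w 0.362
shift [0.0, -0.03, 0.26] turn [-0.0, 0.03, -0.05] rows 0.1
```

Emit:
carry_out --increments '[[[0,0,0.15],[0,0,0],1],[[0,0,0.3],[0,0,0],1],[[0,0,0.3],[0,0,0],1],[[0,0,0.3],[0,0,0],1]]'

```text
t: 12.05
tool_pos: [0.5157, -0.1135, 0.1965]
orientation: [2.666, -0.226, 1.366]
wrist_force: [1.6, -1.0, -6.8]
width: 0.361
gripper_force: 55.0
```

```bash
python3 f.py 0
```

```text
t 12.05 seal-tip [-0.08 -0.06  0.33] F tool [-1.2  0.5  2.5] M [ 0.65 -0.71 -0.01] w 0.361
shift [0.0, -0.0, -0.03] turn [-0.03, 0.03, -0.05] rows 0.0
```

No contact force yet, so I'll look again.

```bash
python3 rel.py 0 pics/r4.png
```

```text
[ 0.51572159 -0.11351775  0.19649103] 12.05 [-0.42 -0.06  2.33  0.63  0.52 -0.66] [ 1.6 -1.  -6.8]
shift [0.0, -0.0, -0.03] turn [-0.03, 0.03, -0.05] rows 0.0
seal-tip in nipple frame (mm; x,y,out) [-0.08 -0.06  0.33]
tip [[256.8891369  185.46825431]] mouth [[256.8541519  183.20733174]]
wrist crop 226 153
side tip [[326.7052909  231.35857548]] mouth [[328.08283925 233.65528509]] rear [[309.38459747 203.31789796]]
side crop 286 191
F tool [-1.7  0.8  2.4]
```

View pics/r4.png

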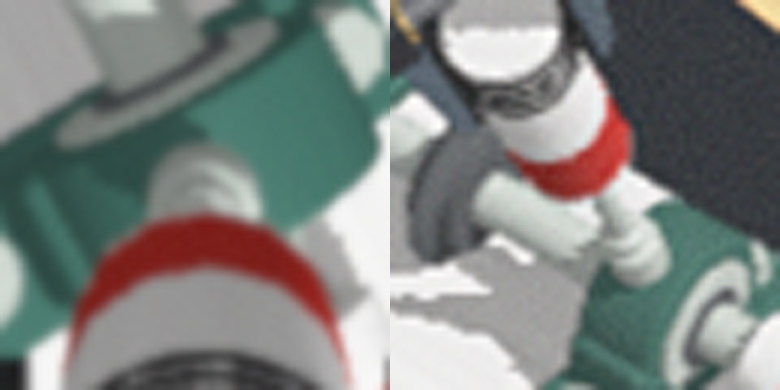

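The coupler now fully covers the nipple head in the side crop, at (640,255), and the hexagon is hidden. I'll continue in small steps.

Emit:
carry_out --increments '[[[-0.05,0,0.1],[0,0,0],1],[[-0.05,0,0.2],[0,0,0],1],[[-0.05,0,0.2],[0,0,0],1]]'

```text
t: 12.45
tool_pos: [0.5171, -0.1141, 0.1954]
orientation: [2.664, -0.226, 1.367]
wrist_force: [-6.2, -1.5, 4.2]
width: 0.36
gripper_force: 55.0
```

```bash
python3 f.py 0
```

```text
t 12.45 seal-tip [-0.63  0.93  1.88] F tool [ -0.7  -1.  -10.9] M [ 1.08 -0.71 -0.04] w 0.36
shift [0.06, -0.08, -0.19] turn [0.04, 0.03, -0.03] rows 0.0
```

Emit:
carry_out --increments '[[[0,0,0.1],[0,0,0],1],[[0,0,0.2],[0,0,0],1],[[0,0,0.2],[0,0,0],1]]'

```text
t: 12.75
tool_pos: [0.5181, -0.1139, 0.1938]
orientation: [2.664, -0.226, 1.367]
wrist_force: [-8.7, -1.6, 7.7]
width: 0.358
gripper_force: 55.1
```

```bash
python3 f.py 0
```

```text
t 12.75 seal-tip [-0.62  1.05  3.76] F tool [ -0.5  -1.6 -15.2] M [ 1.28 -0.71 -0.01] w 0.358
shift [0.05, -0.09, -0.38] turn [0.05, 0.03, -0.03] rows 0.1
```

The axial reaction is 15 N, so the coupler has snapped on and the spring is yielding. I'll ease the small side force (tool -y) and push on.

Emit:
carry_out --increments '[[[0,-0.09,0.1],[0,0,0],1],[[0,-0.09,0.2],[0,0,0],1],[[0,-0.09,0.3],[0,0,0],1],[[0,-0.09,0.4],[0,0,0],1],[[0,-0.09,0.4],[0,0,0],1]]'

```text
t: 13.25
tool_pos: [0.5196, -0.1135, 0.1903]
orientation: [2.663, -0.225, 1.367]
wrist_force: [-9.5, -1.7, 9.8]
width: 0.363
gripper_force: 55.0
```

```bash
python3 f.py 0
```

```text
t 13.25 seal-tip [-0.69  0.74  7.59] F tool [ -0.3  -1.3 -17.4] M [ 1.   -0.65 -0.04] w 0.363
shift [0.06, -0.05, -0.76] turn [0.1, 0.05, -0.03] rows 0.2
```

Emit:
carry_out --increments '[[[0,0,0.1],[0,0,0],1],[[0,0,0.2],[0,0,0],1],[[0,0,0.3],[0,0,0],1],[[0,0,0.3],[0,0,0],1]]'

```text
t: 13.65
tool_pos: [0.5211, -0.1132, 0.1878]
orientation: [2.663, -0.225, 1.367]
wrist_force: [-10.1, -2.6, 11.5]
width: 0.365
gripper_force: 55.0
```

```bash
python3 rel.py 0 pics/r5.png;python3 f.py 0
```

```text
[ 0.52112219 -0.11318766  0.18776279] 13.65 [-0.42 -0.04  2.33  0.65  0.5  -0.68] [-10.1  -2.6  11.5]
shift [0.06, -0.06, -1.06] turn [0.11, 0.04, -0.02] rows 0.2
seal-tip in nipple frame (mm; x,y,out) [-0.69  0.83 10.56]
tip [[256.09009767 187.07980442]] mouth [[256.89946714 183.21686441]]
wrist crop 226 153
side tip [[326.7052909  231.35857548]] mouth [[329.81166579 235.57166896]] rear [[311.35411449 205.87172136]]
side crop 286 191
F tool [ -0.5  -1.5 -19.4]
t 13.75 seal-tip [-0.69  0.82 10.49] F tool [ -0.5  -1.5 -19.4] M [ 1.09 -0.75 -0.05] w 0.359
shift [0.06, -0.06, -1.05] turn [0.11, 0.04, -0.03] rows 0.2
```

View pics/r5.png

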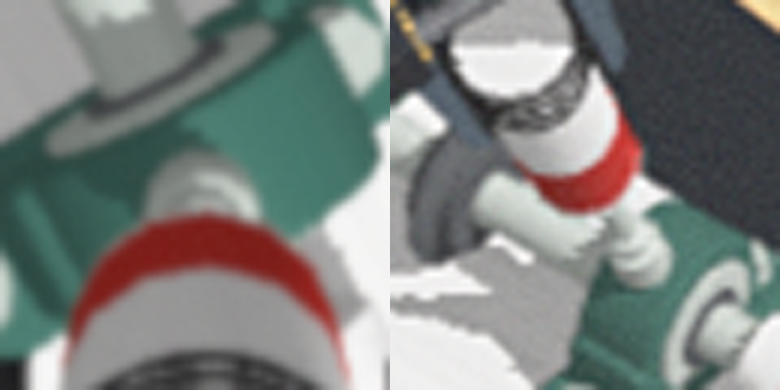

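The spring slope is clear (0.6 N per mm, 19.4 N now). The side crop shows the coupler in line with the barrel and the nozzle mostly in, with only a short neck at (622,220). I'll go 2 mm further for margin.

Emit:
carry_out --increments '[[[0,-0.05,0.1],[-0.1,0,0],1],[[0,-0.05,0.2],[-0.1,0,0],1],[[0,-0.05,0.2],[-0.1,0,0],1],[[0,-0.05,0.2],[-0.1,0,0],1]]'

```text
t: 14.15
tool_pos: [0.5218, -0.1129, 0.186]
orientation: [2.661, -0.225, 1.367]
wrist_force: [-10.4, -2.4, 12.4]
width: 0.357
gripper_force: 55.0
```

```bash
python3 f.py 0
```

```text
t 14.15 seal-tip [-0.7   0.77 12.43] F tool [ -0.6  -0.7 -20.2] M [ 1.02 -0.76 -0.06] w 0.357
shift [0.06, -0.02, -1.24] turn [0.23, 0.05, -0.02] rows 0.2
```

Emit:
carry_out --increments '[[[0,0,0.1],[0.2,0,0],1],[[0,0,0.15],[0.2,0,0],1],[[0,0,0.15],[0.2,0,0],1],[[0,0,0.15],[0.2,0,0],1],[[0,0,0.15],[0.2,0,0],1]]'

```text
t: 14.65
tool_pos: [0.5226, -0.1129, 0.1849]
orientation: [2.664, -0.225, 1.367]
wrist_force: [-9.8, -2.4, 13.5]
width: 0.359
gripper_force: 55.0
```

```bash
python3 rel.py 0 pics/r6.png; python3 f.py 0
```

```text
[ 0.52264251 -0.11287047  0.18485347] 14.65 [-0.41 -0.03  2.33  0.66  0.49 -0.69] [-9.8 -2.4 13.5]
shift [0.06, -0.05, -1.39] turn [0.05, 0.05, -0.02] rows 0.3
seal-tip in nipple frame (mm; x,y,out) [-0.76  0.6  13.86]
tip [[256.23630882 187.73691264]] mouth [[256.85251819 183.2157857 ]]
wrist crop 226 153
side tip [[326.7052909  231.35857548]] mouth [[330.09687346 236.26729316]] rear [[311.80439728 206.70591341]]
side crop 286 191
F tool [  0.2  -0.  -21.6]
t 14.75 seal-tip [-0.75  0.65 13.83] F tool [  0.2  -0.  -21.6] M [ 0.89 -0.73 -0.08] w 0.356
shift [0.06, -0.05, -1.38] turn [0.05, 0.05, -0.02] rows 0.3
```

View pics/r6.png

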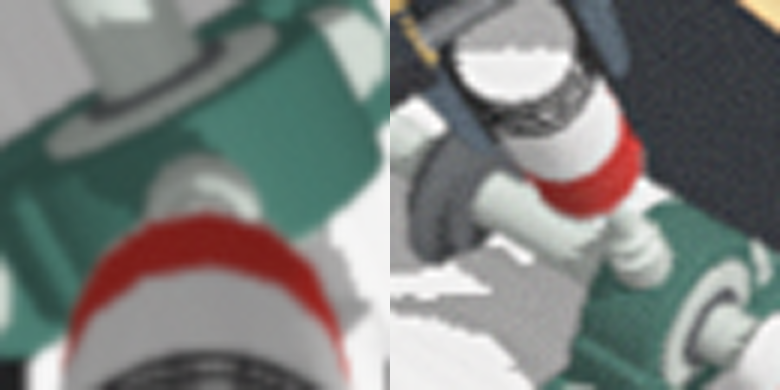

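Axial reaction is 21 N, side forces are about zero, and the coupler is in line with the barrel and seated on the nipple. The red ring has not moved while pushing, so the gun is not slipping in the grip. I'm handing in.

```bash
python3 -c "
from cell import env
print(env.hand_in())"
```

```text
the job is handed in; nothing more can be done
None
```

I handed the job in with the gun still held pressed on the bare nipple; its coupler looks snapped on and square, and the nozzle is an estimated 12–14 mm into the barrel, judged from the 21 N push and the travel, not measured directly.

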